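Release the key interlock and switch the bandsaw isolator on

TASK

Put the bandsaw back into service at its isolator box on the bench: turn the key in the lock clockwise until you feel its bolt come home against the stop, which frees the isolator, then turn the isolator handle clockwise to its ON stop and let go of it. Work by feel and force nothing: do not wrench the key past its stop, and do not strain the handle against the lock bolt or against its own stop. Leave the key as you turned it and the other things on the bench where they stand.

Things in the scene. Friction and masses are not known exactly. Their poses are not given: they have to be found in the camera images.
- isolator_box: Grey steel isolator box bolted flat on the bench, 160 (x) by 260 (y) by 75 mm high; origin at the centre of its underside, z up. On its top face, at x = 0, stand the isolator (vertical axis, y = +55 mm) and a key in a lock (vertical axis, y = -45 mm). Lock and isolator are interlocked by a bolt.
- lock_case (a point): Centre of the top of the steel lock case on the box: 46 (x) by 66 (y) by 30 mm high, axes as the box's. Its 12 mm steel bolt runs along the box's +y into a notch of the isolator's disc, low over the face. The key draws it back 14 mm a radian; the isolator is blocked until the bolt is within about 1 mm of the end of its run, a solid stop. How far that is differs from lock to lock by 9 mm.
- key_bow (a point): Centre of the key's flat steel bow, on the key's axis, 137 mm above the bench: 32 mm wide (x), 10 mm thick (y), 26 mm high, half of it above this point; 29 mm below the point is the lock. At the start x lies along the box's x. It turns clockwise (from above) at about 0.08 N m until the bolt meets its stop, after 0.8 to 1.5 rad, and stiffens sharply. 0.4 N m is too much. It stays where left.
- isolator_grip (a point): Point in the isolator's black lever, 52 mm out from its axis, 115 mm above the bench. The lever is 14 mm thick (x), 22 mm high (half of it above this point) and runs level from the axis along y to 26 mm beyond the point. Below it is the isolator's steel disc, 80 mm across, its top 24 mm under the point. The lever points along the box's +y at OFF, its +x at ON.
- isolator (a joint): Angle of the isolator's lever, rad: 0 at OFF, growing as it turns clockwise (from above), 1.57 at the solid ON stop. Turning takes about 0.3 N m (6 N at the grip point); it stays where left. While the bolt is in the notch it moves only about 0.04 rad either way. More than 0.7 N m at the bolt or at the ON stop is straining it.
- glue_bottle: White glue bottle, 54 mm across, 150 mm high, upright on the bench; origin at the centre of its foot. Not to be moved.
- spool_clamp: Wooden spool clamp, two 52 mm discs on a post, 125 mm high, upright on the bench; origin at the centre of its foot. Not to be moved.
- parts_box: Flat clear-plastic box with a white lid, 77 by 112 by 33 mm, on the bench; origin at the centre of its underside. Not to be moved.
- filler_tub: White open tub, 80 mm across, 70 mm high, on the bench; origin at the centre of its foot. Not to be moved.

How it is judged:
By the outcome, as a careful person would: the job done as asked, in the order asked, and still so for the second after the job is handed in, with the robot touching nothing.
It also fails if it takes over 70 s, if anything falls off the work surface, if the arm or the gripper's body presses on something with over 40 N, if the wrist force passes 120 N, or if a joint passes its speed limit or range.

ROBOT

A 6-joint arm with a two-finger parallel gripper is mounted at the origin on the work surface. World frame = base frame: x ahead of the robot, y to its left, z up, the work surface at z = 0. Lengths are in m, angles in rad, forces in N, time in s.
With the tool pointing down it reaches from about 0.275 to 0.825 m from the base axis. Payload 4.9 kg.
Tool frame: the origin (TCP) lies on the front face of the gripper's body, between the roots of the fingers; the fingertips stand 73 mm ahead of it and the grasp point (between the pads) lies 54 mm ahead of it; z points along the fingers, y is the line along which they close (so a half turn about z gives the same grasp; the last joint's range is limited). The gripper opens to 85 mm and grips with 20 to 120 N. Pads are 22 mm wide; open, the fingers measure 114 mm over their backs; the gripper's body (76 mm by 85 mm) begins 54 mm behind the grasp point. The pads swing forward as they close: fully open they stand 13 mm farther back than shut.
Start: joints at [-1.334, 0.326, -0.193, 1.052, 0, 1.437], TCP at [0.199, -0.513, 0.304] pointing down, gripper open.
Joint ranges: [-2.65, 2.65], [-0.97, 1.79], [-1.3, 1.35], [-1.93, 2.1], [-1.47, 1.37], [-3.14, 3.14]. Speed limits (rad/s): [2.57, 2.57, 3.14, 3.14, 3.14, 3.14].

INTERFACE

Orientations are given as a unit quaternion [x, y, z, w].
In Python, from cell import robot gives the robot as it stands. The module is installed in compiled form; this text tells all that it offers.
- The arm moves only by the shell command python3 -m pendant 'ROWS' [OPENING]. ROWS is JSON, a list of rows, each a list of 4 numbers: the shift along the tool's x, y, z in m, then the turn about the tool's z in degrees. In form: [[dx, dy, dz, spin], ...]. A call has 1 to 5 rows; each row shifts and turns the commanded pose from where the row before left it, along the tool's axes as they then stand; what a row does not reach is not made up. A row lasts 1/8 s, in which the tool goes at most 62.5 mm and 10.7 degrees, less where a joint would pass 70% of its speed; a pose out of reach is approached as far as the arm can. A call with a gripper value outside its range is refused whole. OPENING is the opening, from 0 (shut) to 1 (fully open), set as the call begins (- or left out, the last holds). The fingers move at their own pace and stop on an object; the grip force is fixed at half the most. Time passes only in rows, so rows that do not move let the fingers close. It gives the time, the measured TCP pose, the force, the opening and the grip force at its end, in the units of the state.
- robot.sense(): the state, without advancing time (a new reading comes with each control period).
- robot.grab_frame(name): name is "scene" or "top"; returns a dict with "image" (480x640x3 uint8, blue, green, red), "fov_y" (degrees; the focal length in pixels is half the picture's height over the tangent of half this angle, whatever the lens; pixels are square), "cx", "cy" (the principal point, pixels), "k1" (the pictures are not rectified: a ray, as slopes to the right and down, at radius r is drawn at 1 + k1 r^2 times it, then the intrinsics apply), "rvec" (rotation vector, rad) and "tvec" (3), from world to camera coordinates, as OpenCV has them. Camera axes: x right, y down, z forward; pixel columns grow to the right and rows downward; lengths in m; the calibration is good to about 2 mm. A picture is of the moment at which its call begins. There is no depth.
- robot.finish_job(): hands the job in; it is judged then, once.
The state is a dict: "time_s": time; "joint_pos": joint angles; "qvel": joint speeds; "effort": joint torques, N m; "tcp_pos": TCP position; "ee_rot": TCP orientation; "contact_force": force on the tool from outside, world axes, zero at the start; "torque": the same for the moment, N m; "grip_width": finger opening in m; "grip_force": force on a finger pad.
Only numpy, scipy, OpenCV 4.12 (cv2) and the standard library are available. Lean on these libraries where they do the work, as an engineer would, in place of code of your own. Each camera call takes 0.05 s, during which the arm holds its last target. There are 200 camera calls.

## Working session

There is one attempt and no reset: what is moved stays moved. The work goes in short steps, Python scripts to look and compute and a shell command to move; the robot and the scene stay as the last step left them, time stands still between calls to the robot, and variables do not carry over. Pictures are saved under pics/ and viewed, at most 10 in all, crops included, and the job is handed in when it is done.

```bash
mkdir -p pics
python3 - <<'E'
from cell import robot
import cv2
s=robot.sense()
print({k:s[k] for k in s})
for n in("scene","top"):
    f=robot.grab_frame(n);cv2.imwrite(f"pics/{n}0.png",f["image"])
    print({k:f[k] for k in f if k!="image"})
E
```

```text
{'time_s': 0.0, 'joint_pos': array([-1.33419471e+00,  3.26896054e-01, -1.93582302e-01,  1.05199065e+00,
       -4.44143056e-06,  1.43659808e+00]), 'qvel': array([-0.00044768,  0.00122644, -0.00238759, -0.00079692, -0.00166024,
       -0.00108438]), 'effort': array([-1.97071247e-03, -4.43397117e+01,  2.62441921e+01,  1.53417728e-02,
       -1.71924717e-04,  1.74619146e-05]), 'tcp_pos': array([ 0.199202  , -0.51217212,  0.30312837]), 'ee_rot': array([ 9.82862262e-01,  1.84339564e-01, -4.50210361e-05, -8.35128782e-04]), 'contact_force': array([ 0.57262814, -1.09136912,  0.0325311 ]), 'torque': array([-0.06417323, -0.02187323,  0.05789207]), 'grip_force': 0.0, 'grip_width': 0.0853491532137945}
{'fov_y': 52.64461890423946, 'cx': 319.63597424633144, 'cy': 235.93848180120384, 'k1': -0.13456612033113752, 'rvec': array([ 2.02717046,  1.67295565, -0.52384291]), 'tvec': array([-0.0911429 , -0.37725803,  1.33521146])}
{'fov_y': 44.461854302252576, 'cx': 309.1684524154801, 'cy': 250.06171990023162, 'k1': -0.11133387101879148, 'rvec': array([ 2.1497145 , -2.16939472,  0.18457614]), 'tvec': array([-0.00704069,  0.56711947,  1.09669749])}
```

View pics/scene0.png

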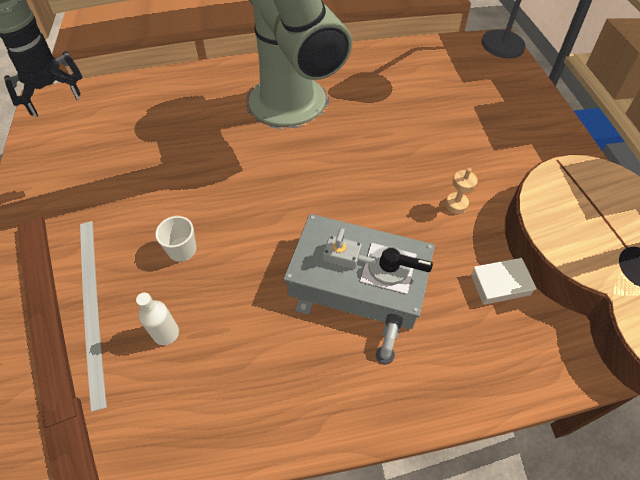

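View pics/top0.png

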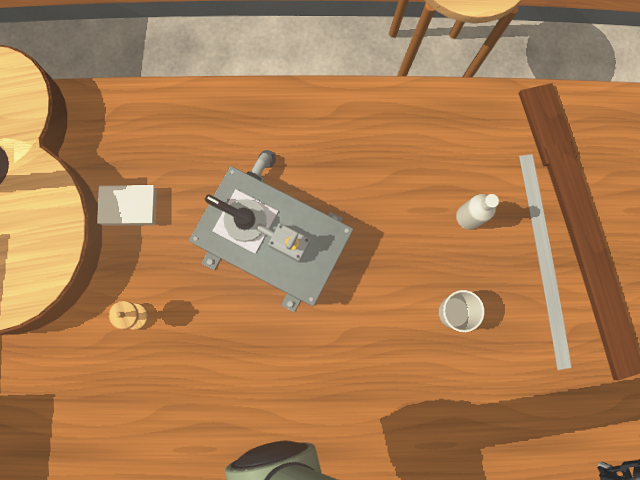

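The top view shows the box with top-face corners near (230,167), (352,229), (313,305) and (191,243). The lever hub is at (244,217) with its tip at (207,198), and the key is at about (292,241). The scene view agrees, with the hub at (390,260) and the key at (341,240).

```bash
cat > h.py <<'E'
import numpy as np,cv2
from cell import robot
def K(f):
    F=240/np.tan(np.radians(f["fov_y"])/2)
    return np.array([[F,0,f["cx"]],[0,F,f["cy"]],[0,0,1.]]),np.array([f["k1"],0,0,0.])
def ray(f,uv):
    k,d=K(f);p=cv2.undistortPoints(np.array(uv,float).reshape(-1,1,2),k,d).reshape(-1,2)
    R=cv2.Rodrigues(f["rvec"])[0];return -R.T@f["tvec"],np.c_[p,np.ones(len(p))]@R
def plane(f,uv,z):
    c,r=ray(f,uv);return c+r*((z-c[2])/r[:,2])[:,None]
def proj(f,P):
    k,d=K(f);return cv2.projectPoints(np.array(P,float).reshape(-1,1,3),f["rvec"],f["tvec"],k,d)[0].reshape(-1,2)
E
python3 - <<'E'
from h import *
f=robot.grab_frame("top");g=robot.grab_frame("scene")
A=plane(f,[(230,167),(352,229),(313,305),(191,243)],.075)
B=plane(g,[(313,215),(435,243),(415,318),(287,284)],.075)
print(A.round(4),B.round(4),sep="\n")
for P in(A,B):
  print(np.linalg.norm(np.roll(P,-1,0)-P,axis=1).round(3))
a=cv2.resize(f["image"][150:320,180:370],None,fx=4,fy=4,interpolation=cv2.INTER_CUBIC)[:600,:760]
b=cv2.resize(g["image"][205:325,280:445],None,fx=4.8,fy=4.8,interpolation=cv2.INTER_CUBIC)
cv2.imwrite("pics/a.png",a);cv2.imwrite("pics/b.png",b)
E
```

```text
[[ 0.7242  0.1389  0.075 ]
 [ 0.6018 -0.0928  0.075 ]
 [ 0.4591 -0.0172  0.075 ]
 [ 0.5771  0.2108  0.075 ]]
[[ 0.4635 -0.0104  0.075 ]
 [ 0.5799  0.2188  0.075 ]
 [ 0.7308  0.13    0.075 ]
 [ 0.6156 -0.0887  0.075 ]]
[0.262 0.162 0.257 0.164]
[0.257 0.175 0.247 0.171]
```

View pics/a.png

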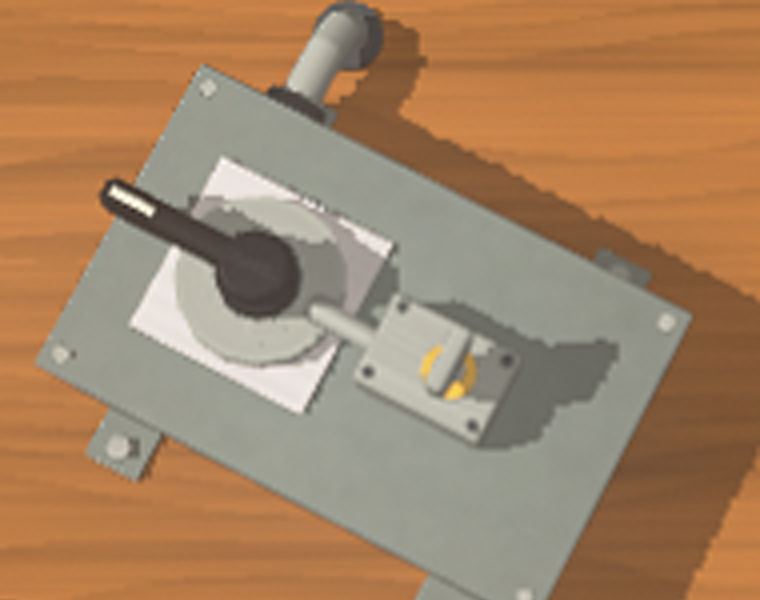

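View pics/b.png

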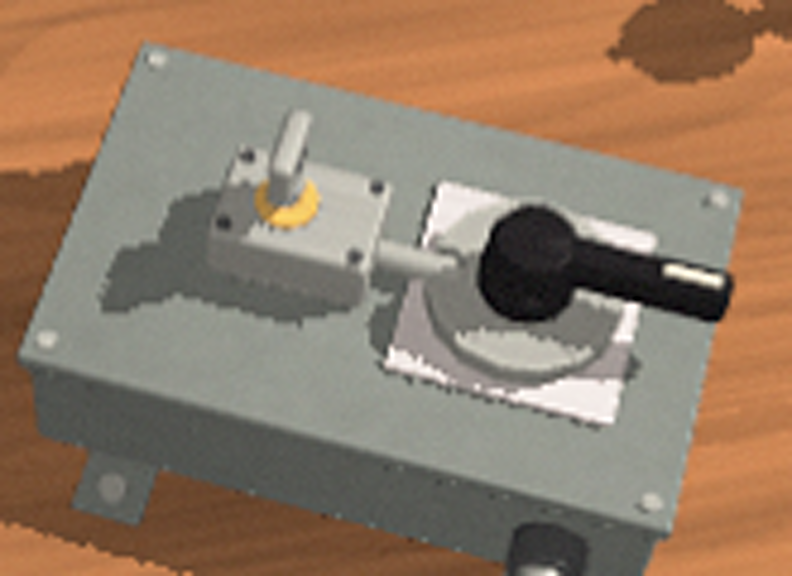

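The two crops show the key bow from (465,335) to (433,388) in the top crop and around (293,150) in the scene crop. The lever tip is at (105,190) in the top crop and (728,290) in the scene crop, and the box corners are sharp in both.

Run:
```python
from h import *
from scipy.optimize import least_squares
f=robot.grab_frame("top");g=robot.grab_frame("scene")
ta=np.array([(203,65),(692,317),(36,362)])/4+[179.6,149.6]
sb=np.array([(145,42),(742,190),(668,533),(20,356)])/4.8+[279.6,204.6]
# box-frame corners
y=lambda s:s
T=np.array([(.08,.13),(.08,-.13),(-.08,.13)]); S=np.array([(-.08,-.13),(-.08,.13),(.08,.13),(.08,-.13)])
def W(p,q,z):
    q=np.atleast_2d(q);c,s=np.cos(p[2]),np.sin(p[2])
    return np.c_[p[0]+c*q[:,0]-s*q[:,1],p[1]+s*q[:,0]+c*q[:,1],np.full(len(q),z)]
for nm,use in(("both",(1,1)),("top",(1,0)),("scene",(0,1))):
    r=least_squares(lambda p:np.r_[(proj(f,W(p,T,.075))-ta).ravel()*use[0],(proj(g,W(p,S,.075))-sb).ravel()*use[1]],[.59,.06,.5])
    print(nm,r.x.round(4),np.degrees(r.x[2]).round(2),r.fun.round(1))
    if nm=="both":p=r.x
for n,q,z in(("key",(0,-.045),.137),("keytop",(0,-.045),.15),("grip",(0,.107),.115),("axis",(0,.055),.115),("tip",(0,.133),.126),("tipON",(.078,.055),.126)):
    w=W(p,q,z);print(n,w.round(4),((proj(f,w)-[179.6,149.6])*4).round(0),((proj(g,w)-[279.6,204.6])*4.8).round(0))
```

```text
both [ 0.5932  0.0611 -0.4912] -28.14 [ 0.2  0.7 -1.4 -0.2  1.1 -0.7  0.4  1.2 -1.   0.9 -0.5 -1.2  0.9 -0.5]
top [ 0.5931  0.0609 -0.4904] -28.1 [ 0.2  0.8 -1.3 -0.2  1.2 -0.6  0.   0.  -0.   0.  -0.  -0.   0.  -0. ]
scene [ 0.5933  0.0612 -0.4917] -28.17 [ 0.   0.  -0.  -0.   0.  -0.   0.5  1.2 -1.   1.  -0.5 -1.1  0.9 -0.5]
key [[0.572  0.0214 0.137 ]] [[448. 360.]] [[289. 160.]]
keytop [[0.572  0.0214 0.15  ]] [[448. 356.]] [[290. 141.]]
grip [[0.6437 0.1554 0.115 ]] [[154. 215.]] [[664. 287.]]
axis [[0.6191 0.1096 0.115 ]] [[254. 267.]] [[533. 254.]]
tip [[0.6559 0.1784 0.126 ]] [[101. 184.]] [[735. 289.]]
tipON [[0.6879 0.0728 0.126 ]] [[334. 114.]] [[491. 409.]]
```

```bash
cat > go.py <<'E'
# go.py x y yawx(deg): remaining tool-axis shift to target, and state
import sys;from h import *
from scipy.spatial.transform import Rotation as Ro
s=robot.sense();R=Ro.from_quat(s["ee_rot"]).as_matrix();yaw=np.degrees(np.arctan2(R[1,0],R[0,0]))
print("t",round(s["time_s"],2),"tcp",s["tcp_pos"].round(4),"yaw",yaw.round(2),"tilt",R[:2,2].round(4),"F",s["contact_force"].round(1),"T",s["torque"].round(3),"w",round(s["grip_width"],4),"gf",s["grip_force"],"j6",s["joint_pos"][5].round(2))
if len(sys.argv)>3:
    x,y,w=map(float,sys.argv[1:4]);d=R.T@np.array([x-s["tcp_pos"][0],y-s["tcp_pos"][1],0])
    print("tool shift mm",(d*1e3).round(1),"spin",((yaw-w+180)%360-180).round(2))
E
python3 -m pendant '[[0,0,0,-10],[0,0,0,-10],[0,0,0,-10],[0,0,0,-10],[0,0,0,-10]]'
python3 -m pendant '[[0,0,0,-10],[0,0,0,-10],[0,0,0,-10],[0,0,0,-10],[0,0,0,-10]]'
python3 -m pendant '[[0,0,0,-10],[0,0,0,-10],[0,0,0,-10],[0,0,0,0],[0,0,0,0]]'
python3 go.py .572 .0214 151.86
```

```text
time_s: 0.92
tcp_pos: [0.1993, -0.5126, 0.3038]
ee_rot: [0.811, 0.585, 0.0, -0.0]
contact_force: [-0.1, 0.2, 0.7]
grip_width: 0.0854
grip_force: 0.0
time_s: 1.55
tcp_pos: [0.1993, -0.5126, 0.3038]
ee_rot: [0.488, 0.873, 0.0, -0.0]
contact_force: [-0.4, -0.3, -0.2]
grip_width: 0.0855
grip_force: 0.0
time_s: 2.17
tcp_pos: [0.1993, -0.5126, 0.3038]
ee_rot: [0.25, 0.968, 0.0, -0.0]
contact_force: [-1.0, 0.0, 0.2]
grip_width: 0.0854
grip_force: 0.0
t 2.17 tcp [ 0.1993 -0.5126  0.3038] yaw 151.1 tilt [-0.      0.0002] F [-1.   0.   0.2] T [-0.02   0.038 -0.035] w 0.0854 gf 0.0 j6 -0.83
tool shift mm [-6.830e+01  6.476e+02  1.000e-01] spin -0.76
```

```bash
python3 -m pendant '[[-0.006,0.054,0,0],[-0.006,0.054,0,0],[-0.006,0.054,0,0],[-0.006,0.054,0,0],[-0.006,0.054,0,0]]' 0.4 | head -2
python3 -m pendant '[[-0.006,0.054,0,0],[-0.006,0.054,0,0],[-0.006,0.054,0,0],[-0.006,0.054,0,0],[-0.006,0.054,0,-0.7]]' | head -2
python3 -m pendant '[[-0.005,0.054,0,0],[-0.003,0.054,0,0],[0,0,0,0],[0,0,0,0]]'
python3 go.py .572 .0214 151.86
```

```text
time_s: 2.8
tcp_pos: [0.3563, -0.289, 0.3041]
time_s: 3.42
tcp_pos: [0.5126, -0.0665, 0.3041]
time_s: 3.92
tcp_pos: [0.5692, 0.0234, 0.3035]
ee_rot: [0.243, 0.97, -0.0, -0.0]
contact_force: [0.3, -0.8, -0.6]
grip_width: 0.0345
grip_force: 0.0
t 3.92 tcp [0.5692 0.0234 0.3035] yaw 151.92 tilt [-0.001  -0.0004] F [ 0.3 -0.8 -0.6] T [-0.016 -0.008  0.025] w 0.0345 gf 0.0 j6 0.4
tool shift mm [-3.5 -0.5 -0. ] spin 0.06
```

```bash
python3 -m pendant '[[-0.0035,-0.0005,0.035,0],[0,0,0.035,0],[0,0,0,0],[0,0,0,0]]'
python3 go.py .572 .0214 151.86
python3 - <<'E'
from h import *
f=robot.grab_frame("top");g=robot.grab_frame("scene")
a=cv2.resize(f["image"][170:290,240:340],None,fx=4,fy=4,interpolation=cv2.INTER_CUBIC)
b=cv2.resize(g["image"][180:300,290:390],None,fx=4,fy=4,interpolation=cv2.INTER_CUBIC)
cv2.imwrite("pics/c.png",np.hstack([a,b]))
E
```

```text
time_s: 4.42
tcp_pos: [0.5727, 0.0204, 0.2352]
ee_rot: [0.243, 0.97, 0.0, 0.001]
contact_force: [0.0, -0.1, -0.3]
grip_width: 0.034
grip_force: 0.0
t 4.42 tcp [0.5727 0.0204 0.2352] yaw 151.85 tilt [ 0.0012 -0.0002] F [ 0.  -0.1 -0.3] T [ 0.029 -0.01  -0.033] w 0.034 gf 0.0 j6 0.4
tool shift mm [ 1.   0.5 -0. ] spin -0.01
```

View pics/c.png

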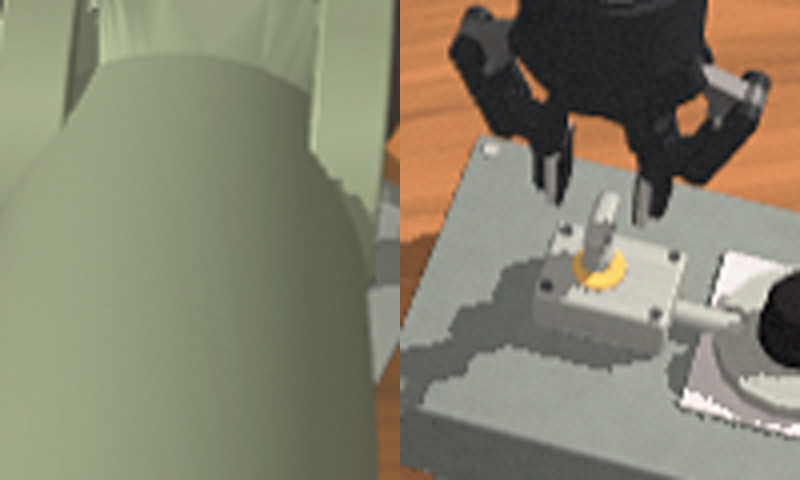

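The scene crop shows the key bow at (603,215) midway between the two fingers at (553,180) and (650,195). The arm hides the top view.

```bash
python3 -m pendant '[[0,0,0.02,0],[0,0,0.021,0],[0,0,0,0],[0,0,0,0]]'
python3 go.py .572 .0214 151.86
python3 -m pendant '[[0,0,0,0],[0,0,0,0]]' 0.2
python3 -m pendant '[[0,0,0,0],[0,0,0,0],[0,0,0,0]]' 0
python3 go.py .572 .0214 151.86
```

```text
time_s: 5.03
tcp_pos: [0.5732, 0.0213, 0.1943]
ee_rot: [0.242, 0.97, 0.0, 0.001]
contact_force: [0.2, -0.1, 0.2]
grip_width: 0.0341
grip_force: 0.0
t 5.03 tcp [0.5732 0.0213 0.1943] yaw 151.94 tilt [ 0.002  -0.0002] F [ 0.2 -0.1  0.2] T [ 0.062  0.027 -0.01 ] w 0.0341 gf 0.0 j6 0.4
tool shift mm [ 1.1 -0.5 -0. ] spin 0.08
time_s: 5.28
tcp_pos: [0.5728, 0.0214, 0.1937]
ee_rot: [0.242, 0.97, 0.0, 0.001]
contact_force: [-0.1, -0.4, -0.1]
grip_width: 0.0173
grip_force: 0.0
time_s: 5.65
tcp_pos: [0.5726, 0.021, 0.1939]
ee_rot: [0.243, 0.97, -0.0, 0.001]
contact_force: [-2.4, -2.0, 5.8]
grip_width: 0.0089
grip_force: 103.8
t 5.65 tcp [0.5726 0.021  0.1939] yaw 151.92 tilt [ 0.001  -0.0008] F [-2.4 -2.   5.8] T [-0.219  0.279 -0.003] w 0.0089 gf 103.77363536506891 j6 0.4
tool shift mm [ 0.8  0.1 -0. ] spin 0.06
```

```bash
python3 -m pendant '[[0,0,0,4],[0,0,0,4],[0,0,0,4]]'|head -1
python3 go.py .572 .0214 151.86
python3 -m pendant '[[0,0,0,5],[0,0,0,5],[0,0,0,5]]'|head -1
python3 go.py .572 .0214 151.86
```

```text
time_s: 6.02
t 6.03 tcp [0.5725 0.0209 0.1938] yaw 139.8 tilt [ 0.0007 -0.0012] F [-3.2 -2.8  6.7] T [-0.292  0.369  0.077] w 0.0096 gf 103.98981138132513 j6 0.61
tool shift mm [ 0.7  0.1 -0. ] spin -12.06
time_s: 6.4
t 6.4 tcp [0.5724 0.0207 0.1938] yaw 124.76 tilt [ 0.0004 -0.0018] F [-3.5 -3.2  6. ] T [-0.447  0.472  0.09 ] w 0.0092 gf 104.08056920394301 j6 0.87
tool shift mm [ 0.8  0.1 -0. ] spin -27.1
```

```bash
cat > ok.py <<'E'
import sys;from h import *
from scipy.spatial.transform import Rotation as Ro
s=robot.sense();R=Ro.from_quat(s["ee_rot"]).as_matrix()
print("yaw",np.degrees(np.arctan2(R[1,0],R[0,0])).round(2),"F",s["contact_force"].round(1),"Tz",s["torque"][2].round(3),round(s["time_s"],2))
sys.exit(s["torque"][2]>float(sys.argv[1]))
E
python3 -m pendant '[[0,0,0,5],[0,0,0,5],[0,0,0,4],[0,0,0,0]]'|head -1
K="python3 ok.py 0.14"; P="python3 -m pendant"
$K && $P '[[0,0,0,1],[0,0,0,1]]' >/dev/null && $K && $P '[[0,0,0,1],[0,0,0,1]]' >/dev/null && $K && $P '[[0,0,0,1],[0,0,0,1]]' >/dev/null && $K && $P '[[0,0,0,1],[0,0,0,1]]' >/dev/null && $K && $P '[[0,0,0,1],[0,0,0,1]]' >/dev/null && $K && $P '[[0,0,0,1],[0,0,0,1]]' >/dev/null && $K
```

```text
time_s: 6.9
yaw 110.88 F [-3.6 -2.9  7.2] Tz -0.147 6.9False
```

```bash
sed -i 's/sys.exit(\(.*\))$/sys.exit(int(\1))/' ok.py
K="python3 ok.py 0.14"; P="python3 -m pendant"
$P '[[0,0,0,0]]' >/dev/null; $K; $P '[[0,0,0,0.5],[0,0,0,0.5]]' >/dev/null ; $K && $P '[[0,0,0,1],[0,0,0,1]]' >/dev/null && $K && $P '[[0,0,0,1],[0,0,0,1]]' >/dev/null && $K
```

```text
yaw 110.89 F [-3.7 -2.5  7. ] Tz -0.1 7.03
yaw 109.91 F [-2.6 -2.4  6.1] Tz 0.083 7.28
yaw 107.89 F [-4.4 -3.   7.6] Tz 0.059 7.53
yaw 105.89 F [-2.8 -3.   7.4] Tz 0.115 7.78
```

```bash
K="python3 ok.py 0.16"; P="python3 -m pendant"
$K && $P '[[0,0,0,1],[0,0,0,1]]' >/dev/null && $K && $P '[[0,0,0,1],[0,0,0,1]]' >/dev/null && $K && $P '[[0,0,0,1],[0,0,0,1]]' >/dev/null && $K && $P '[[0,0,0,1],[0,0,0,1]]' >/dev/null && $K && $P '[[0,0,0,1],[0,0,0,1]]' >/dev/null && $K && $P '[[0,0,0,1],[0,0,0,1]]' >/dev/null && $K&& $P '[[0,0,0,1],[0,0,0,1]]' >/dev/null && $K
```

```text
yaw 105.89 F [-2.8 -3.   7.4] Tz 0.115 7.78
yaw 103.89 F [-3.7 -3.4  7.7] Tz 0.109 8.03
yaw 101.89 F [-4.4 -4.4  7.2] Tz 0.054 8.28
yaw 99.89 F [-3.7 -3.2  7.7] Tz 0.05 8.53
yaw 97.89 F [-3.8 -3.3  6.9] Tz 0.16 8.78
```

```bash
K="python3 ok.py 0.17"; P="python3 -m pendant"
$P '[[0,0,0,0.5]]' >/dev/null ; $K && $P '[[0,0,0,0.5]]' >/dev/null && $K && $P '[[0,0,0,1]]' >/dev/null && $K && $P '[[0,0,0,1]]' >/dev/null && $K && $P '[[0,0,0,1]]' >/dev/null && $K && $P '[[0,0,0,1]]' >/dev/null && $K&& $P '[[0,0,0,1]]' >/dev/null && $K && $P '[[0,0,0,1]]' >/dev/null && $K
```

```text
yaw 97.4 F [-4.7 -2.6  6.8] Tz 0.116 8.9
yaw 96.91 F [-4.7 -3.5  8.1] Tz 0.079 9.03
yaw 95.89 F [-5.  -3.3  7.9] Tz 0.059 9.15
yaw 94.89 F [-4.3 -3.6  7.1] Tz 0.094 9.28
yaw 93.89 F [-4.8 -2.4  6.9] Tz 0.115 9.4
yaw 92.89 F [-3.9 -2.5  6.2] Tz 0.084 9.53
yaw 91.9 F [-4.8 -3.9  6.9] Tz 0.278 9.65
```

```bash
P="python3 -m pendant"
$P '[[0,0,0,0]]' >/dev/null ; python3 ok.py .2;  $P '[[0,0,0,0]]' >/dev/null ; python3 ok.py .2
```

```text
yaw 91.92 F [-5.1 -3.2  7.3] Tz 0.099 9.78
yaw 91.92 F [-5.4 -3.1  7.9] Tz 0.118 9.9
```

```bash
K="python3 ok.py 0.24"; P="python3 -m pendant"
$P '[[0,0,0,0.3]]' >/dev/null ; $K && $P '[[0,0,0,0.3]]' >/dev/null && $K && $P '[[0,0,0,0.3]]' >/dev/null && $K
```

```text
yaw 91.64 F [-4.7 -3.8  6.5] Tz 0.259 10.03
```

```bash
P="python3 -m pendant"
$P '[[0,0,0,0]]' >/dev/null ; python3 ok.py .2; $P '[[0,0,0,0],[0,0,0,0],[0,0,0,0]]' 0.35;python3 ok.py .2
$P '[[0,0,-0.03,0],[0,0,-0.04,0],[0,0,-0.04,0],[0,0,0,0]]'; python3 go.py .6437 .1554 -118.14
```

```text
yaw 91.64 F [-4.7 -2.3  6.6] Tz 0.225 10.15
time_s: 10.52
tcp_pos: [0.5722, 0.0215, 0.1926]
ee_rot: [0.697, 0.717, -0.0, -0.0]
contact_force: [-0.3, -0.6, -0.0]
grip_width: 0.0299
grip_force: 0.0
yaw 91.65 F [-0.3 -0.6 -0. ] Tz 0.001 10.53
time_s: 11.02
tcp_pos: [0.574, 0.0213, 0.3061]
ee_rot: [0.697, 0.717, 0.002, 0.002]
contact_force: [0.1, -0.7, -1.3]
grip_width: 0.0299
grip_force: 0.0
t 11.03 tcp [0.574  0.0213 0.3061] yaw 91.66 tilt [ 0.006  -0.0005] F [ 0.1 -0.7 -1.3] T [-0.014 -0.035  0.022] w 0.0299 gf 0.0 j6 1.45
tool shift mm [132.   73.5   0.4] spin -150.2
```

```bash
P="python3 -m pendant"
$P '[[0.033,0.018,0,0],[0.033,0.018,0,0],[0.033,0.018,0,0],[0.033,0.0195,0,0],[0,0,0,-10]]' 0.28|head -2
$P '[[0,0,0,-10],[0,0,0,-10],[0,0,0,-10],[0,0,0,-10],[0,0,0,-10]]'|head -1
$P '[[0,0,0,-10],[0,0,0,-10],[0,0,0,-10],[0,0,0,-10],[0,0,0,-10]]'|head -1
$P '[[0,0,0,-10],[0,0,0,-10],[0,0,0,-10],[0,0,0,-10.2],[0,0,0,0]]'|head -1
$P '[[0,0,0.035,0],[0,0,0.035,0],[0,0,0,0],[0,0,0,0]]'|head -1
python3 go.py .6437 .1554 -118.14
python3 - <<'E'
from h import *
g=robot.grab_frame("scene")
cv2.imwrite("pics/d.png",cv2.resize(g["image"][160:310,300:480],None,fx=4,fy=4,interpolation=cv2.INTER_CUBIC))
E
```

```text
time_s: 11.65
tcp_pos: [0.6423, 0.1579, 0.3007]
time_s: 12.28
time_s: 12.9
time_s: 13.52
time_s: 14.02
t 14.03 tcp [0.6425 0.1555 0.2337] yaw -118.23 tilt [0.0007 0.0001] F [ 1.1 -0.3  0.2] T [-0.024  0.014  0.06 ] w 0.0238 gf 0.0 j6 -0.95
tool shift mm [-0.5 -1.1  0. ] spin -0.09
```

View pics/d.png

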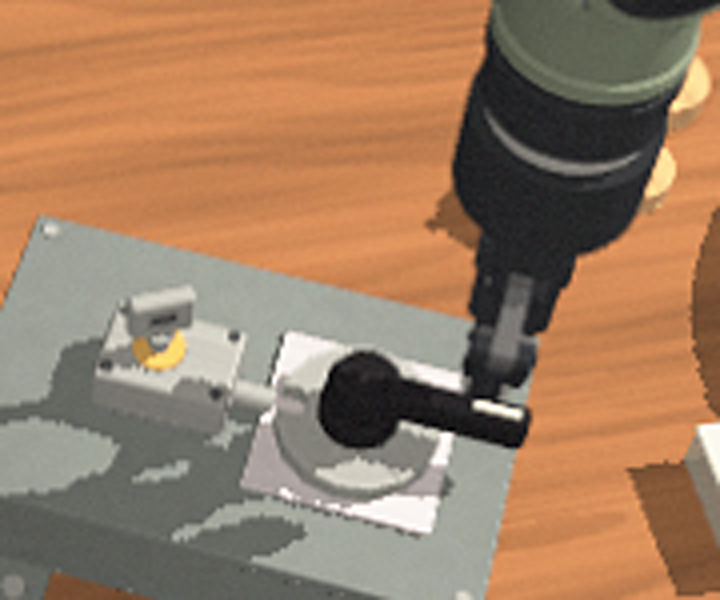

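The scene crop shows the key turned about 60°. The fingers stand above the lever near the grip mark at (495,390), one in front of it and one hidden behind.

```bash
P="python3 -m pendant"
cat > tq.py <<'E'
import sys;from h import *
from scipy.spatial.transform import Rotation as Ro
s=robot.sense();R=Ro.from_quat(s["ee_rot"]).as_matrix();F=s["contact_force"];d=s["tcp_pos"]-[.6191,.1096,0]
m=d[0]*F[1]-d[1]*F[0];M=m+s["torque"][2]
print("yaw",np.degrees(np.arctan2(R[1,0],R[0,0])).round(1),"pos ang",np.degrees(np.arctan2(d[1],d[0])).round(1),"r",np.hypot(*d[:2]).round(4),"z",d[2].round(4),"F",F.round(1),"rxF",m.round(3),"+Tz",M.round(3),round(s["time_s"],2))
sys.exit(int(max(m,M)>float(sys.argv[1])))
E
$P '[[-0.0005,-0.001,0.02,0],[0,0,0.015,0]]'|grep force; $P '[[0,0,0.012,0],[0,0,0.011,0],[0,0,0,0]]'|grep force
python3 go.py .6437 .1554 -118.14; python3 tq.py .4
```

```text
contact_force: [-0.1, -0.7, 0.1]
grip_force: 0.0
contact_force: [-0.2, 0.2, -1.1]
grip_force: 0.0
t 14.7 tcp [0.6426 0.1553 0.1739] yaw -118.16 tilt [-0.0018 -0.0002] F [-0.2  0.2 -1.1] T [ 0.013  0.023 -0.02 ] w 0.024 gf 0.0 j6 -0.95
tool shift mm [-0.6 -0.9 -0. ] spin -0.02
yaw -118.2 pos ang 62.8 r 0.0514 z 0.1739 F [-0.2  0.2 -1.1] rxF 0.011 +Tz -0.009 14.7
```

```bash
P="python3 -m pendant"; K="python3 tq.py 0.45"
$P '[[0.0001,-0.0027,0,3]]'>/dev/null; $K && $P '[[0.0001,-0.0018,0,2]]'>/dev/null&& $K && $P '[[0.0001,-0.0018,0,2]]'>/dev/null&& $K && $P '[[0,-0.0014,0,1.5]]'>/dev/null&& $K && $P '[[0,-0.0014,0,1.5]]'>/dev/null&& $K && $P '[[0,-0.0014,0,1.5]]'>/dev/null&& $K && $P '[[0,-0.0014,0,1.5]]'>/dev/null&& $K && $P '[[0,-0.0014,0,1.5]]'>/dev/null&& $K
```

```text
yaw -121.2 pos ang 59.2 r 0.0519 z 0.1752 F [ 0.6 -0.2  0.2] rxF -0.032 +Tz -0.031 14.82
yaw -123.2 pos ang 57.7 r 0.0517 z 0.1753 F [-3.7  1.9  2.8] rxF 0.216 +Tz 0.281 14.95
yaw -125.2 pos ang 56.4 r 0.0516 z 0.1752 F [-2.9  2.8  3.8] rxF 0.206 +Tz 0.29 15.07
yaw -126.7 pos ang 54.5 r 0.0517 z 0.1753 F [-4.2  2.6  4.1] rxF 0.254 +Tz 0.277 15.2
yaw -128.2 pos ang 52.5 r 0.0517 z 0.1752 F [-4.4  3.6  3.5] rxF 0.293 +Tz 0.373 15.32
yaw -129.7 pos ang 50.7 r 0.0518 z 0.1751 F [-4.2  3.3  3.5] rxF 0.279 +Tz 0.39 15.45
yaw -131.2 pos ang 49.0 r 0.0518 z 0.175 F [-4.2  2.2  3.6] rxF 0.241 +Tz 0.359 15.57
yaw -132.7 pos ang 47.4 r 0.0518 z 0.175 F [-4.6  3.8  3.9] rxF 0.308 +Tz 0.365 15.7
```

```bash
P="python3 -m pendant"; K="python3 tq.py 0.5"
$P '[[0.0002,-0.0045,0,5],[0.0002,-0.0045,0,5],[0.0002,-0.0045,0,5]]'>/dev/null; $K && $P '[[0.0002,-0.0045,0,5],[0.0002,-0.0045,0,5],[0.0002,-0.0045,0,5]]'>/dev/null&& $K && $P '[[0.0002,-0.0045,0,5],[0.0002,-0.0045,0,5],[0.0002,-0.0045,0,5]]'>/dev/null&& $K &&  $P '[[0.0002,-0.0045,0,5],[0.0002,-0.0045,0,5]]'>/dev/null&& $K
```

```text
yaw -147.9 pos ang 32.4 r 0.0517 z 0.1749 F [-3.8  2.9  3.8] rxF 0.233 +Tz 0.351 16.07
yaw -162.9 pos ang 17.5 r 0.0517 z 0.1749 F [-3.7  4.3  3.2] rxF 0.267 +Tz 0.314 16.45
yaw -177.8 pos ang 2.7 r 0.0517 z 0.1748 F [-3.1  3.9  2.6] rxF 0.207 +Tz 0.281 16.82
yaw 172.2 pos ang -7.1 r 0.0517 z 0.1747 F [-2.7  4.8  2.6] rxF 0.23 +Tz 0.332 17.07
```

```bash
P="python3 -m pendant"; K="python3 tq.py 0.46"
$P '[[0,-0.0027,0,3],[0.0001,-0.0027,0,3],[0,-0.0027,0,3],[0.0001,-0.0027,0,3]]'>/dev/null; $K && $P '[[0,-0.0018,0,2],[0.0001,-0.0018,0,2]]'>/dev/null&& $K && $P '[[0,-0.0018,0,2]]'>/dev/null&& $K &&  $P '[[0,-0.0009,0,1]]'>/dev/null&& $K &&  $P '[[0,-0.0009,0,1]]'>/dev/null&& $K &&  $P '[[0,-0.0009,0,1]]'>/dev/null&& $K &&  $P '[[0,-0.0009,0,1]]'>/dev/null&& $K &&  $P '[[0,-0.0005,0,0.6]]'>/dev/null&& $K &&  $P '[[0,-0.0005,0,0.6]]'>/dev/null&& $K
```

```text
yaw 160.2 pos ang -18.9 r 0.0518 z 0.1747 F [-1.9  6.   2.7] rxF 0.261 +Tz 0.368 17.57
yaw 156.3 pos ang -22.8 r 0.0518 z 0.1747 F [-1.2  4.4  2.1] rxF 0.188 +Tz 0.272 17.82
yaw 154.3 pos ang -24.8 r 0.0518 z 0.1747 F [-1.8  5.3  1.2] rxF 0.209 +Tz 0.331 17.95
yaw 153.3 pos ang -25.8 r 0.0518 z 0.1747 F [-0.3  5.2  1.6] rxF 0.237 +Tz 0.384 18.07
yaw 152.3 pos ang -26.7 r 0.0518 z 0.1747 F [-1.3  4.5  1.8] rxF 0.18 +Tz 0.279 18.2
yaw 151.3 pos ang -27.7 r 0.0518 z 0.1747 F [-1.4  5.5  0.7] rxF 0.218 +Tz 0.365 18.32
yaw 150.3 pos ang -28.7 r 0.0518 z 0.1747 F [-0.9  4.9  2. ] rxF 0.201 +Tz 0.256 18.45
yaw 149.7 pos ang -29.2 r 0.0518 z 0.1747 F [-1.7  5.5  0.8] rxF 0.205 +Tz 0.318 18.57
yaw 149.1 pos ang -29.8 r 0.0519 z 0.1747 F [-1.2  4.7  0.7] rxF 0.179 +Tz 0.28 18.7
```

```bash
P="python3 -m pendant"; K="python3 tq.py 0.45"
$P '[[0,-0.0005,0,0.6]]'>/dev/null; $K && $P '[[0,-0.0005,0,0.6]]'>/dev/null&& $K && $P '[[0,-0.0005,0,0.6]]'>/dev/null&& $K && $P '[[0,-0.0005,0,0.6]]'>/dev/null&& $K &&  $P '[[0,-0.0005,0,0.6]]'>/dev/null&& $K &&  $P '[[0,-0.0005,0,0.6]]'>/dev/null&& $K &&  $P '[[0,-0.0005,0,0.6]]'>/dev/null&& $K&&  $P '[[0,-0.0005,0,0.6]]'>/dev/null&& $K
```

```text
yaw 148.5 pos ang -30.3 r 0.0518 z 0.1747 F [-1.5  5.1  1.1] rxF 0.187 +Tz 0.249 18.82
yaw 147.9 pos ang -30.8 r 0.0518 z 0.1747 F [-0.9  4.6  1.8] rxF 0.182 +Tz 0.319 18.95
yaw 147.3 pos ang -31.4 r 0.0518 z 0.1747 F [-1.2  6.2  1.1] rxF 0.244 +Tz 0.272 19.07
yaw 146.7 pos ang -31.9 r 0.0518 z 0.1747 F [-1.1  5.6  1.4] rxF 0.214 +Tz 0.282 19.2
yaw 146.1 pos ang -32.4 r 0.0518 z 0.1747 F [-0.4  5.9  0.6] rxF 0.245 +Tz 0.366 19.32
yaw 145.5 pos ang -33.0 r 0.0518 z 0.1747 F [-1.   6.3  1.3] rxF 0.242 +Tz 0.4 19.45
yaw 144.9 pos ang -33.5 r 0.0518 z 0.1747 F [-0.9  6.   0.7] rxF 0.235 +Tz 0.363 19.57
yaw 144.3 pos ang -33.7 r 0.0517 z 0.1747 F [-0.7  6.4  0.2] rxF 0.257 +Tz 0.378 19.7
```

```bash
P="python3 -m pendant"; K="python3 tq.py 0.5"
$P '[[0,0,0,0]]'>/dev/null; $K && $P '[[0,-0.0004,0,0.4]]'>/dev/null&& $K && $P '[[0,-0.0004,0,0.4]]'>/dev/null&& $K && $P '[[0,-0.0004,0,0.4]]'>/dev/null&& $K &&  $P '[[0,-0.0004,0,0.4]]'>/dev/null&& $K
```

```text
yaw 144.3 pos ang -33.7 r 0.0517 z 0.1747 F [-0.7  6.6  0.6] rxF 0.264 +Tz 0.368 19.82
yaw 143.9 pos ang -33.8 r 0.0517 z 0.1747 F [0.1 8.  0.4] rxF 0.347 +Tz 0.463 19.95
yaw 143.6 pos ang -34.0 r 0.0516 z 0.1747 F [ 0.1  9.  -0.2] rxF 0.386 +Tz 0.534 20.07
```

```bash
P="python3 -m pendant"
$P '[[0,0.002,0,-2],[0,0.0022,0,-2],[0,0,0,0]]'>/dev/null; python3 tq.py .4
$P '[[0,0,-0.02,0],[0,0,-0.03,0],[0,0,-0.05,0],[0,0,-0.05,0]]' 0.45|grep force
$P '[[0.05,0,0,0],[0.06,0,0,0],[0.06,0,0,0],[0.06,0,0,0],[0.05,0,0,0]]'; python3 go.py
python3 - <<'E'
from h import *
g=robot.grab_frame("scene");f=robot.grab_frame("top")
cv2.imwrite("pics/e.png",np.hstack([cv2.resize(x,None,fx=4,fy=4,interpolation=cv2.INTER_CUBIC) for x in (f["image"][160:300,190:290],g["image"][200:340,325:425])]))
E
```

```text
yaw 147.5 pos ang -31.8 r 0.0524 z 0.1747 F [ 0.2 -0.3 -0.4] rxF -0.009 +Tz -0.016 20.45
contact_force: [0.8, -0.2, -0.1]
grip_force: 0.0
time_s: 21.58
tcp_pos: [0.4253, 0.2334, 0.3251]
ee_rot: [0.28, 0.96, -0.0, 0.0]
contact_force: [0.9, 1.0, 1.2]
grip_width: 0.0381
grip_force: 0.0
t 21.57 tcp [0.4253 0.2334 0.3251] yaw 147.51 tilt [ 0.0009 -0.0003] F [0.9 1.  1.2] T [ 0.047 -0.054 -0.046] w 0.0381 gf 0.0 j6 0.92
```

View pics/e.png

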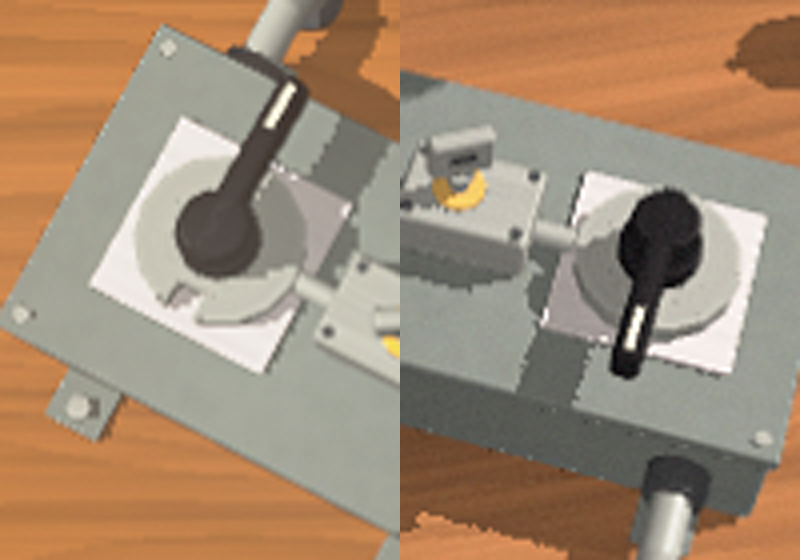

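The crops show the lever along the box's +x, with hub (217,233) and tip (295,80) in the top crop. The notch has turned to (185,295), away from the bolt, and the key is still turned. I'll measure the lever stripe's angle once before handing in.

Run:
```python
from h import *
f=robot.grab_frame("top")
P=plane(f,np.array([(291,84),(268,129)])/4+[189.6,159.6],.126)
m=P.mean(0);a=np.array([.6191,.1096])
d=m[:2]-a;e=P[0]-P[1]
print(m.round(4),"axis->stripe deg",np.degrees(np.arctan2(d[1],d[0])),"stripe deg",np.degrees(np.arctan2(e[1],e[0])),"ON = -28.1")
```

```text
[0.6727 0.0793 0.126 ] axis->stripe deg -29.4567722781977 stripe deg -26.330038983850425 ON = -28.1
```

Both angles agree with ON to within the measurement error, and I felt the stop. Handing in.

```bash
python3 -c "
from cell import robot
print(robot.finish_job())"
```

```text
the job is handed in; nothing more can be done
None
```

The job is handed in: I turned the key clockwise about 60° until I felt its stop (0.28 N m at most), then turned the isolator to its ON stop (about 0.53 N m at most) and let go. The arm is clear, and I touched nothing else on the bench.

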